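# Start the UV tool steriliser

### The arm

A 6-joint arm with a two-finger parallel gripper is mounted at the origin on the work surface. World frame = base frame: x ahead of the robot, y to its left, z up, the work surface at z = 0. Lengths are in mm, angles in rad, forces in N, time in s.
With the tool pointing down it reaches from about 325 to 775 mm from the base axis. Payload 5.5 kg.
Tool frame: the origin (TCP) lies on the centre line of the jaws, within the pads' length; the fingertips stand 17 mm ahead of it and the grasp point (between the pads) lies 2 mm behind it; z points along the fingers, y is the direction in which the jaws open and shut (so a half turn about z gives the same grasp; the last joint's range is limited). The gripper opens to 88 mm and grips with 3 to 60 N. Pads are 20 mm wide; open, the fingers measure 115 mm over their backs; the gripper's body (75 mm by 178 mm) begins 61 mm behind the grasp point.
Start: joints at [1.152, 0.091, 1.231, -0, 1.82, -0.057], TCP at [212.38, 561.169, 239.631] pointing down, gripper open.
Joint ranges: [-2.87, 2.87], [-0.86, 2.18], [0.17, 2.46], [-1.51, 4.65], [0.06, 2.69], [-2.65, 2.65]. Speed limits (rad/s): [2.57, 2.57, 3.01, 3.14, 3.14, 3.14].

### API

Orientations are given as a unit quaternion [x, y, z, w].
In Python, from bench import robot gives the robot as it stands.
- The arm moves only by the tool jog_arm, never from a script. Its argument "increments" is a list of rows, each a list of 7 numbers: the shift along the tool's x, y, z scaled (see below), then the turn, a rotation vector about the tool's x, y, z scaled (see below), then the opening, from 0 (shut) to 1 (fully open). In form: [[dx, dy, dz, wx, wy, wz, fingers], ...]. A call has 1 to 20 rows; each row shifts and turns the commanded pose from where the row before left it, along the tool's axes as they then stand; what a row does not reach is not made up. The controller multiplies each number of a shift by 30 mm and each number of a turn by 6 degrees. A row lasts 1/10 s, in which the tool goes at most 50 mm and 8.59 degrees, less where a joint would pass 70% of its speed; a pose out of reach is approached as far as the arm can. A call with a number of a shift or a turn outside -1 to 1 is refused whole. A call with a gripper value outside its range is refused whole. The fingers move at their own pace and stop on an object; "force" is the grip in N (left out, the last holds). Time passes only in rows, so rows that do not move let the fingers close. It gives the time, the measured TCP pose, the force and the opening at its end, in the units of the state.
- robot.sense(): the state, without advancing time (a new reading comes with each control period).
- robot.grab_frame(name): name is "side" or "top"; returns (picture, depth): 400x640x3 uint8, red, green, blue; 400x640 float32, mm along the optical axis (not along the pixel's ray), 0 where there is no reading.
- robot.calibration(name): a dict with "fov_y" (degrees; the focal length in pixels is half the picture's height over the tangent of half this angle, whatever the lens; pixels are square), "cx", "cy" (the principal point, pixels), "cam_to_world" (4x4, takes a point from camera to world coordinates). Camera axes: x right, y down, z forward; pixel columns grow to the right and rows downward; lengths in mm; the calibration is good to about 2 mm. A picture is of the moment at which its call begins. calibration takes no time and is no camera call.
- robot.hand_in(): hands the job in, once; it reports no verdict.
The state is a dict: "clock": time; "joint_pos": joint angles; "dq": joint speeds; "joint_efforts": joint torques, N m; "position": TCP position; "orientation": TCP orientation; "contact_force": force on the tool from outside, world axes, zero at the start; "ft_torque": the same for the moment, N m; "gripper_width": finger opening in mm.
Only numpy, scipy, OpenCV 4.12 (cv2) and the standard library are available. Lean on these libraries where they do the work, as an engineer would, in place of code of your own. Each camera call takes 0.05 s, during which the arm holds its last target. There are 200 camera calls.

### The job

The steel tattoo grips are loaded and the UV tool steriliser is ready to run: push its lid fully shut, then switch it on by pressing the left half of the red mains rocker (the half with the white bar), then press the middle one of the three grey timer keys, and last press the green start key. Press each key well down and let it come up again, and press no other key. Use only your fingertips: nothing is to be picked up, and the grips inside and everything else on the bench stay where they are.

Things in the scene. Friction and masses are not known exactly. Their poses are not given: they have to be found in the camera images.
- steriliser: White UV steriliser, fixed, 250 (x) x 340 (y) x 122 mm. Origin: centre of its underside; x from the control deck (front) to the hinge (rear), y left, z up. Place and yaw vary. The front 73 mm is a black deck, 87 to 98 mm high, falling 0.15 rad to the front; on it at x = -101 mm from left to right: red rocker (y = 122), grey timer keys (62, 20, -22), green start key (-112).
- lid (a joint): Lid angle, rad: 0 shut, grows as its front edge rises; starts 0.3 to 0.6 open. White frame, amber window, 178 (front to back) x 336 x 16 mm, hinged at its rear edge (x = 122, z = 105 mm of the steriliser), grey thumb lip in front. Hinge friction keeps it where it is left; 2 to 6 N down near the front moves it. Counts as shut below 0.035.
- lid_push (a point): Point on the lid's upper face, on its centreline, 142 mm from the hinge (36 mm behind the front edge); it moves with the lid. Shut, it lies at x = -20 mm, z = 122 mm of the steriliser. z axis: out of the upper face.
- rocker (a joint): Angle of the mains rocker, rad: 0 off (its left half stands up), 0.34 on (left half down); there is no snap: it stays where it is left, so press until the left half is fully down. About 2 to 3 N near the left end moves it. Counts as on from 0.25.
- rocker_on (a point): Point on the upper face of the rocker's left half (ON, white bar; the right half has a white ring), 16 mm from the pivot. The red rocker is 44 mm long (along the steriliser's y) and 22 wide, a shallow V pivoting at its middle 8 mm above the deck. Press towards its left end: a finger that also covers the right half blocks it. z axis: out of that face.
- timer_left (a joint): Travel of the left timer key (one white stripe), which is not to be pressed, m: 0 up, 0.005 fully down. Spring key: 1 N starts it, about 4 to 5 N holds it fully down, it comes back up when released. It counts as pressed from 0.003
- timer_mid (a joint): Travel of the middle timer key (two white stripes), the one to press, m: 0 up, 0.005 fully down. Spring key: 1 N starts it, about 4 to 5 N holds it fully down, it comes back up when released. It counts as pressed from 0.003
- timer_right (a joint): Travel of the right timer key (three white stripes), which is not to be pressed, m: 0 up, 0.005 fully down. Spring key: 1 N starts it, about 4 to 5 N holds it fully down, it comes back up when released. It counts as pressed from 0.003
- start (a joint): Travel of the green start key, m: 0 up, 0.005 fully down. Spring key: 1 N starts it, about 4 to 5 N holds it fully down, it comes back up when released. It counts as pressed from 0.003
- timer_mid_top (a point): Centre of the top of the middle timer key, a grey 20 x 20 mm cap that stands 9 mm above the deck; neighbours 42 mm either side. z axis: out of the key, opposite to its travel.
- start_top (a point): Centre of the top of the green start key, round, 28 mm across, standing 9 mm above the deck. z axis: out of the key.
- grip_a: Steel tattoo grip, 22 mm thick, 92 mm long, lying along the steriliser's y on the wire rack in the tub; origin at its centre. Leave it lying.
- grip_b: A second such grip further back in the tub. Leave it lying.
- ink_black: Black ink bottle, 38 mm across, 98 mm tall, stands loose on the bench; its origin is the centre of its underside. Leave it alone
- ink_blue: Blue ink bottle, 32 mm across, 85 mm tall, stands loose on the bench; its origin is the centre of its underside. Leave it alone
- balm_jar: White jar with yellow lid, 60 mm across, 52 mm tall, stands loose on the bench; its origin is the centre of its underside. Leave it alone
- squeeze_bottle: Clear squeeze bottle with green contents and red collar, 56 mm across, 168 mm tall, to the right of the steriliser, stands loose on the bench; its origin is the centre of its underside. Leave it alone
- pen_machine: Black tattoo pen machine, 31 mm thick, about 160 mm long with its needle, lying on a steel cradle to the left; origin on its axis near the middle. Leave it alone.
- marker_cup: White cup with markers, 76 mm across, 150 mm tall with the markers, to the right, stands loose on the bench; its origin is the centre of its underside. Leave it alone

How it is judged (in metres and radians):
On the way, in this order (a step that is already met when the one before it is completed fails the run):
1. the lid is pushed fully shut (value of joint lid below 0.035 rad), for 0.2 s.
2. the mains rocker is on, the lid still shut (value of joint rocker above 0.25 rad and value of joint lid below 0.035 rad), for 0.1 s.
3. the middle timer key is pressed, the start key up (value of joint timer_mid above 0.003 m and value of joint start below 0.0015 m and value of joint rocker above 0.25 rad), for 0.05 s.
4. the timer key is released again (value of joint timer_mid below 0.0015 m), for 0.05 s.
5. the start key is pressed, the timer key up (value of joint start above 0.003 m and value of joint timer_mid below 0.0015 m and value of joint rocker above 0.25 rad), for 0.05 s.
At the end, for the whole second after the job is handed in: Lid shut (within 0.035 rad), rocker on (0.25 rad or more), all four keys up again (within 1.5 mm), and the grips and everything else on the bench within 25 mm of where they stood (all of step 2 and value of joint each of timer_left, timer_mid, timer_right, start below 0.0015 m and distance of each of grip_a, grip_b, ink_black, ink_blue, balm_jar, squeeze_bottle, pen_machine, marker_cup from where it was at the start of the episode below 0.025 m); the robot touches nothing.
It fails at once if a timer key other than the middle one is pressed (value of joint any of timer_left, timer_right above 0.0025 m).
It fails at once if the mains is switched on while the lid is open (value of joint rocker above 0.2 rad and value of joint lid above 0.06 rad).
It fails at once if the timer or start key is pressed while the mains is off (value of joint rocker below 0.1 rad and value of joint any of timer_mid, start above 0.003 m).
It fails at once if a grip or a bystander is lifted, carried, knocked over or shoved more than 25 mm (distance of any of grip_a, grip_b, ink_black, ink_blue, balm_jar, squeeze_bottle, pen_machine, marker_cup from where it was at the start of the episode above 0.025 m or angle between any of ink_black, ink_blue, balm_jar, squeeze_bottle, marker_cup's own z axis and vertical above 0.5 rad).
It also fails if it takes over 51 s, if anything falls off the work surface, if the arm or the gripper's body presses on something with over 40 N, if the wrist force passes 120 N, or if a joint passes its speed limit or range.

## Working session

There is one attempt and no reset: what is moved stays moved. The work goes in short steps, Python scripts to look and compute and a tool call to move; the robot and the scene stay as the last step left them, time stands still between calls to the robot, and variables do not carry over. Pictures are saved under pics/ and viewed, about 8 in all and at most 12, crops included, and the job is handed in when it is done.

Besides the shell and the picture viewer there is one more tool, called after "Emit:" as a command line: name --pt "numbers of a row" for each row, then --argument value for the rest. jog_arm: Moves the arm, as the interface text tells. Shifts and turns lie within -1 to 1; 1 stands for 30 mm of shift or 6 degrees of turn. Its arguments: {"type":"object","properties":{"increments":{"type":"array","items":{"type":"array","items":{"type":"number","minimum":-1,"maximum":1}}},"force":{"type":"number"}},"required":["increments"]}

```bash
mkdir -p pics
cat > h.py <<'E'
from bench import robot
import numpy as np, cv2
def grab(n):
    p,d=robot.grab_frame(n); np.savez(f'{n}.npz',p=p,d=d); return p,d
def pts(n,d):
    c=robot.calibration(n); f=d.shape[0]/2/np.tan(np.radians(c['fov_y'])/2)
    v,u=np.mgrid[:d.shape[0],:d.shape[1]]
    P=np.stack([(u-c['cx'])/f*d,(v-c['cy'])/f*d,d,np.ones_like(d)],-1)
    return (P@np.array(c['cam_to_world']).T)[...,:3]
E
python3 - <<'E'
from h import *
a=[]
for n in('top','side'):
    p,d=grab(n); cv2.imwrite(f'pics/{n}0.png',p[...,::-1])
    c=robot.calibration(n); print(n,c['fov_y'],np.round(c['cam_to_world'],2).tolist())
print(robot.sense())
E
```

```text
top 52.581862177686446 [[0.02, -1.0, 0.08, 446.3], [-1.0, -0.02, -0.01, -3.96], [0.01, -0.08, -1.0, 1299.65], [0.0, 0.0, 0.0, 1.0]]
side 42.99811792863237 [[0.87, -0.37, 0.32, 84.46], [-0.49, -0.68, 0.55, -848.88], [0.01, -0.64, -0.77, 1265.69], [0.0, 0.0, 0.0, 1.0]]
{'clock': 0.1, 'joint_pos': array([ 1.15227902e+00,  9.17926214e-02,  1.23176385e+00, -3.80886710e-05,
        1.81975999e+00, -5.67143369e-02]), 'dq': array([-0.00096733, -0.00044798, -0.00231861,  0.00126177, -0.0003362 ,
       -0.00064214]), 'joint_efforts': array([ 3.41358813e-03, -4.47855949e+01, -4.07571065e+01,  7.00215599e-02,
        2.83687748e-02, -1.06681014e-04]), 'position': array([212.30661597, 560.94299853, 238.61539728]), 'orientation': array([ 1.79920955e-01,  9.83680694e-01, -8.42032060e-04, -1.84937843e-04]), 'contact_force': array([-0.31138932, -0.17023395, -0.06632795]), 'ft_torque': array([-0.01266916,  0.0328488 ,  0.05460886]), 'gripper_width': 87.87328356701232}
```

View pics/top0.png

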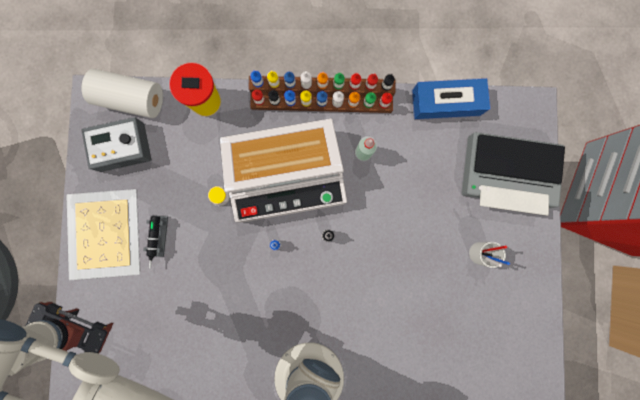

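View pics/side0.png

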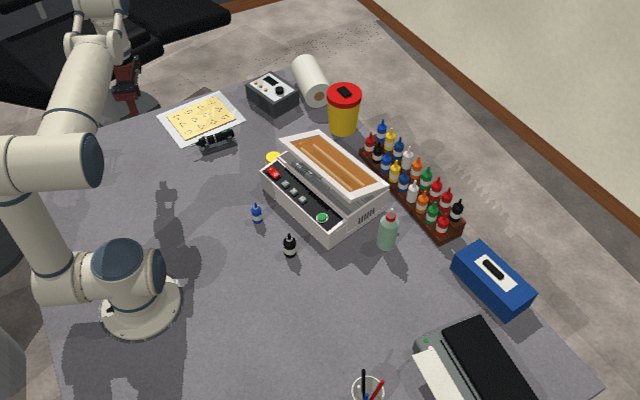

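The top view shows the steriliser around (285,175): rocker at about (249,211), timer keys at (268–297, 205) and green key at (327,197). Ink bottles stand just in front at (275,245) and (328,236), with the jar at (217,195). Next I'll measure positions by colour and depth.

```bash
cat > m.py <<'E'
from h import *
C={}
for n in('top','side'):
    z=np.load(n+'.npz'); p,d=z['p'],z['d']; X=pts(n,d); h=cv2.cvtColor(p,cv2.COLOR_RGB2HSV)
    H,S,V=h[...,0].astype(int),h[...,1],h[...,2]
    box=np.zeros(H.shape,bool)
    if n=='top': box[120:225,215:350]=1
    else: box[125:245,255:395]=1
    for k,m in dict(red=((H<8)|(H>172))&(S>150)&(V>90),green=(H>55)&(H<85)&(S>120)&(V>60),amber=(H>8)&(H<22)&(S>120)&(V>90)).items():
        nn,l,st,ce=cv2.connectedComponentsWithStats((m&box).astype(np.uint8))
        i=1+st[1:,4].argmax(); q=X[(l==i)&(d>0)]
        print(n,k,st[i],ce[i].round(1),'med',np.median(q,0).round(1),'mean',q.mean(0).round(1),'zrange',np.percentile(q[:,2],[3,97]).round(1))
        C[n,k]=q
R=C['top','red'].mean(0);G=C['top','green'].mean(0)
v=R-G; print('R-G dist',np.linalg.norm(v[:2]),'yaw',np.arctan2(-v[0],v[1]))
for n in('top','side'):
    q=C[n,'amber']; c=q.mean(0); w=np.linalg.svd(q-c,full_matrices=False)[2][2]; print(n,'lid normal',w, np.arccos(abs(w[2])))
t=np.load('top.npz')['p'][110:230,205:355,::-1]; s=np.load('side.npz')['p'][120:250,250:400,::-1]
cv2.imwrite('pics/c0.png',np.vstack([cv2.resize(t,(600,290)),cv2.resize(s,(600,310))]) )
E
python3 m.py
```

```text
top red [240 206  17  11 114] [248.  211.1] med [508.3 189.5 103.8] mean [508.6 189.6 102.1] zrange [ 90.9 110.3]
top green [323 194   8   7  43] [326.4 197. ] med [555.7 -40.5  99.9] mean [555.8 -41.4 100. ] zrange [ 95.2 103.9]
top amber [ 232  128   98   53 3005] [279.3 153.7] med [673.6  98.3 147.9] mean [674.1  98.1 147.2] zrange [127.7 166.7]
side red [266 166  14  13  82] [272.6 171.7] med [506.1 189.4 102.3] mean [507.  188.9 102. ] zrange [ 91.6 109.7]
side green [318 213   8   8  51] [321.5 216.6] med [554.1 -41.9 100. ] mean [553.8 -42.2  99.5] zrange [ 94.5 104. ]
side amber [ 292  136   85   56 1526] [334.6 162.2] med [677.3  95.2 144.3] mean [677.7  97.1 143.8] zrange [125.  164.2]
R-G dist 235.81292607736341 yaw 0.2016696750554688
top lid normal [-0.31414772 -0.06479455 -0.94716043] 0.3265320197469898
side lid normal [0.31889871 0.06578983 0.94550268] 0.33166139213927653
```

View pics/c0.png

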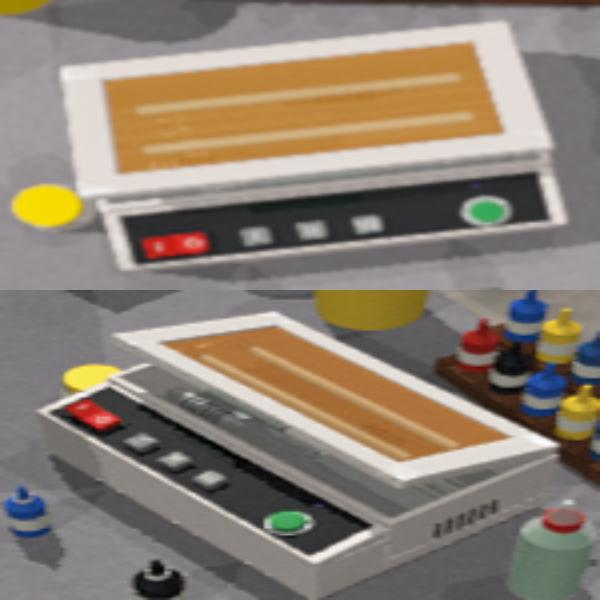

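Both cameras agree. Rocker to start key measures 236 mm (234 given), key-top height is 100 mm, yaw is about 0.20 and the lid is about 0.33 open. I'll shut the fingers and turn tool x onto the steriliser's y axis, so that 20 mm of finger lies along the rocker.

Emit:
jog_arm --pt "0 0 0 0 0 0.96 0" --pt "0 0 0 0 0 0.96 0" --pt "0 0 0 0 0 0.96 0" --pt "0 0 0 0 0 0.96 0" --pt "0 0 0 0 0 0.96 0" --pt "0 0 0 0 0 0.96 0" --pt "0 0 0 0 0 0.96 0" --pt "0 0 0 0 0 0.96 0" --pt "0 0 0 0 0 0.96 0" --pt "0 0 0 0 0 0.98 0" --pt "0 0 0 0 0 0 0"

```text
clock: 1.2
position: [212.3, 561.0, 239.0]
orientation: [0.633, 0.774, -0.001, 0.0]
contact_force: [-0.3, 0.3, 0.3]
gripper_width: 3.5
```

```bash
cat > go.py <<'E'
from h import *
from scipy.spatial.transform import Rotation as Ro
import sys
O=np.array([631.3,89.0]); a=0.2017
def rep():
    s=robot.sense(); p=s['position']; R=Ro.from_quat(s['orientation']).as_matrix()
    c,q=np.cos(a),np.sin(a); M=np.array([[c,-q,0],[q,c,0],[0,0,1]])
    ps=M.T@(p-[*O,0])
    print('t',s['clock'],'TCP ster',ps.round(1),'tip z',round(p[2]-17,1),'F',np.round(s['contact_force'],1),'w',round(s['gripper_width'],1),'j',np.round(s['joint_pos'],2))
    print('toolaxes in ster',(M.T@R).round(3).tolist())
    T=dict(lid=(-16,0,200),rock=(-101,141,140),tim=(-101,20,135),start=(-101,-112,135))
    for k,t in T.items(): print(k,'rows units',((M.T@R).T@(np.array(t)-ps)/30).round(2))
rep()
E
python3 go.py
```

```text
t 1.2 TCP ster [-315.9  546.4  239. ] tip z 222.0 F [-0.3  0.3  0.3] w 3.5 j [1.15 0.09 1.23 0.   1.82 0.95]
toolaxes in ster [[0.001, 1.0, -0.001], [1.0, -0.001, -0.001], [-0.001, -0.001, -1.0]]
lid rows units [-18.2   10.02   1.31]
rock rows units [-13.5    7.18   3.31]
tim rows units [-17.54   7.18   3.48]
start rows units [-21.94   7.19   3.48]
```

Emit:
jog_arm --pt "-0.95 0.52 0 0 0 0 0" --pt "-0.95 0.52 0 0 0 0 0" --pt "-0.95 0.52 0 0 0 0 0" --pt "-0.95 0.52 0 0 0 0 0" --pt "-0.95 0.52 0 0 0 0 0" --pt "-0.95 0.52 0 0 0 0 0" --pt "-0.95 0.52 0 0 0 0 0" --pt "-0.95 0.52 0 0 0 0 0" --pt "-0.95 0.52 0 0 0 0 0" --pt "-0.95 0.52 0 0 0 0 0" --pt "-0.95 0.52 0 0 0 0 0" --pt "-0.95 0.52 0 0 0 0 0" --pt "-0.95 0.52 0 0 0 0 0" --pt "-0.95 0.52 0 0 0 0 0" --pt "-0.95 0.52 0 0 0 0 0" --pt "-0.95 0.52 0 0 0 0 0" --pt "-0.95 0.52 0 0 0 0 0" --pt "-0.95 0.52 0 0 0 0 0" --pt "-0.95 0.52 0 0 0 0 0" --pt "0 0 0 0 0 0 0"

```text
clock: 3.2
position: [612.6, 86.8, 238.1]
orientation: [0.633, 0.774, -0.001, -0.0]
contact_force: [-0.4, 1.5, -0.4]
gripper_width: 0.4
```

```bash
python3 go.py
```

```text
t 3.2 TCP ster [-18.7   1.6 238.1] tip z 221.1 F [-0.4  1.5 -0.4] w 0.4 j [ 0.09  0.14  1.18 -0.    1.82 -0.11]
toolaxes in ster [[0.001, 1.0, -0.002], [1.0, -0.001, -0.001], [-0.001, -0.002, -1.0]]
lid rows units [-0.05  0.09  1.27]
rock rows units [ 4.65 -2.74  3.27]
tim rows units [ 0.61 -2.74  3.44]
start rows units [-3.79 -2.73  3.45]
```

Positioned over the lid push point; pushing it down gently.

Emit:
jog_arm --pt "0 0 0.5 0 0 0 0" --pt "0 0 0.5 0 0 0 0" --pt "0 0 0.2 0 0 0 0" --pt "0 0 0.2 0 0 0 0" --pt "0 0 0.2 0 0 0 0" --pt "0 0 0.2 0 0 0 0" --pt "0 0 0.2 0 0 0 0" --pt "0 0 0.2 0 0 0 0" --pt "0 0 0.2 0 0 0 0" --pt "0 0 0.2 0 0 0 0" --pt "0 0 0.2 0 0 0 0" --pt "0 0 0.2 0 0 0 0" --pt "0 0 0.2 0 0 0 0" --pt "0 0 0.07 0 0 0 0" --pt "0 0 0 0 0 0 0"

```text
clock: 4.7
position: [611.1, 90.0, 140.7]
orientation: [0.632, 0.775, -0.0, -0.0]
contact_force: [0.7, 0.3, 0.7]
gripper_width: 0.6
```

```bash
python3 go.py
```

```text
t 4.7 TCP ster [-19.6   5.  140.7] tip z 123.7 F [0.7 0.3 0.7] w 0.6 j [ 0.09  0.14  1.35  0.    1.65 -0.11]
toolaxes in ster [[0.0, 1.0, -0.001], [1.0, -0.0, 0.0], [0.0, -0.001, -1.0]]
lid rows units [-0.17  0.12 -1.98]
rock rows units [ 4.53 -2.71  0.03]
tim rows units [ 0.5  -2.71  0.19]
start rows units [-3.9  -2.71  0.19]
```

Emit:
jog_arm --pt "0 0 0.07 0 0 0 0" --pt "0 0 0.07 0 0 0 0" --pt "0 0 0.07 0 0 0 0" --pt "0 0 0 0 0 0 0" --pt "0 0 0 0 0 0 0" --pt "0 0 0 0 0 0 0"

```text
clock: 5.3
position: [611.4, 90.0, 138.8]
orientation: [0.632, 0.775, 0.001, 0.001]
contact_force: [-5.9, -1.2, 12.5]
gripper_width: 0.4
```

```bash
python3 go.py
```

```text
t 5.3 TCP ster [-19.3   5.  138.8] tip z 121.8 F [-5.9 -1.2 12.5] w 0.4 j [ 0.09  0.14  1.36 -0.    1.64 -0.11]
toolaxes in ster [[0.0, 1.0, 0.003], [1.0, -0.0, -0.0], [-0.0, 0.003, -1.0]]
lid rows units [-0.17  0.12 -2.04]
rock rows units [ 4.53 -2.72 -0.05]
tim rows units [ 0.5  -2.72  0.12]
start rows units [-3.9  -2.72  0.12]
```

The lid has stopped at tip z 121.8 with 12 N, which matches shut. Lifting, moving above the rocker, and checking the lid on camera.

Emit:
jog_arm --pt "0 0 -0.7 0 0 0 0" --pt "0 0 -0.8 0 0 0 0" --pt "0.65 -0.38 0 0 0 0 0" --pt "0.65 -0.39 0 0 0 0 0" --pt "0.65 -0.39 0 0 0 0 0" --pt "0.65 -0.39 0 0 0 0 0" --pt "0.65 -0.39 0 0 0 0 0" --pt "0.65 -0.39 0 0 0 0 0" --pt "0.63 -0.39 0 0 0 0 0" --pt "0 0 0 0 0 0 0" --pt "0 0 0 0 0 0 0"

```text
clock: 6.4
position: [504.3, 206.8, 180.4]
orientation: [0.632, 0.775, 0.0, 0.0]
contact_force: [0.3, 0.2, 0.4]
gripper_width: 0.6
```

```bash
python3 go.py
python3 - <<'E'
from h import *
p,d=grab('side'); cv2.imwrite('pics/s1.png',cv2.resize(p[100:260,240:400,::-1],(600,600)))
X=pts('side',d);h=cv2.cvtColor(p,cv2.COLOR_RGB2HSV);H,S,V=h[...,0],h[...,1],h[...,2]
m=(H>8)&(H<22)&(S>120)&(V>90);m[:125]=0;m[245:]=0;m[:,:255]=0;m[:,395:]=0
nn,l,st,ce=cv2.connectedComponentsWithStats(m.astype(np.uint8));i=1+st[1:,4].argmax()
q=X[(l==i)&(d>0)];w=np.linalg.svd(q-q.mean(0),full_matrices=False)[2][2];print(st[i],w,np.arccos(abs(w[2])),np.percentile(q[:,2],[3,50,97]))
E
```

```text
t 6.4 TCP ster [-100.9  140.9  180.4] tip z 163.4 F [0.3 0.2 0.4] w 0.6 j [ 0.33 -0.06  1.49 -0.    1.71  0.12]
toolaxes in ster [[-0.001, 1.0, 0.001], [1.0, 0.001, -0.0], [-0.0, 0.001, -1.0]]
lid rows units [-4.7   2.83 -0.65]
rock rows units [ 0.   -0.01  1.35]
tim rows units [-4.03 -0.01  1.51]
start rows units [-8.43 -0.01  1.52]
[ 288  138   88   67 2208] [0.00224742 0.00276351 0.99999366] 0.003562014935889479 [112.81335139 117.83642027 122.93449734]
```

View pics/s1.png

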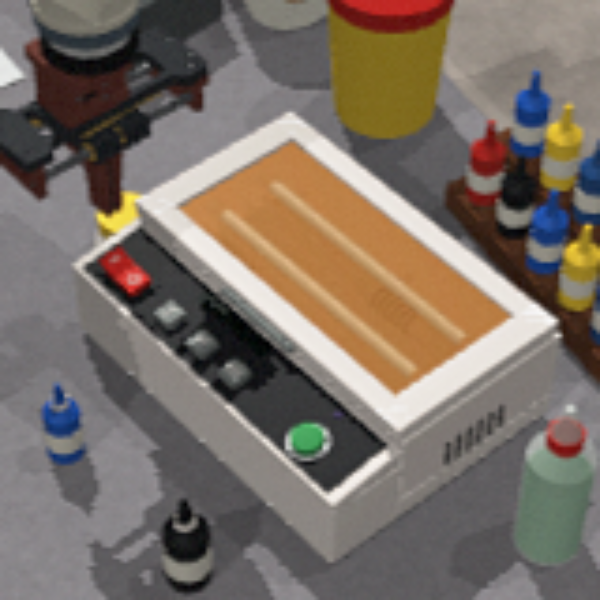

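The picture shows the lid shut (normal within 0.004 rad of vertical), the fingers above the rocker at (105,190), and nothing else displaced. Pressing the rocker in small steps.

Emit:
jog_arm --pt "0 0 0.6 0 0 0 0" --pt "0 0 0.6 0 0 0 0" --pt "0 0 0.3 0 0 0 0" --pt "0 0 0.1 0 0 0 0" --pt "0 0 0.1 0 0 0 0" --pt "0 0 0.1 0 0 0 0" --pt "0 0 0.1 0 0 0 0" --pt "0 0 0.1 0 0 0 0" --pt "0 0 0.1 0 0 0 0" --pt "0 0 0 0 0 0 0"

```text
clock: 7.45
position: [504.6, 207.4, 119.4]
orientation: [0.632, 0.775, 0.001, 0.001]
contact_force: [-1.9, 1.3, 10.1]
gripper_width: 0.6
```

```bash
python3 go.py|head -1
```

```text
t 7.45 TCP ster [-100.4  141.3  119.4] tip z 102.4 F [-1.9  1.3 10.1] w 0.6 j [ 0.33 -0.05  1.58  0.    1.6   0.13]
```

Emit:
jog_arm --pt "0 0 0.07 0 0 0 0" --pt "0 0 0.07 0 0 0 0" --pt "0 0 0 0 0 0 0" --pt "0 0 0 0 0 0 0"

```text
clock: 7.85
position: [504.8, 207.5, 118.9]
orientation: [0.632, 0.775, 0.002, 0.001]
contact_force: [-9.1, -0.6, 25.0]
gripper_width: 0.4
```

Emit:
jog_arm --pt "0 0 -0.5 0 0 0 0" --pt "0 0 -0.9 0 0 0 0" --pt "-0.8 0 0 0 0 0 0" --pt "-0.8 0 0 0 0 0 0" --pt "-0.8 0 0 0 0 0 0" --pt "-0.8 0 0 0 0 0 0" --pt "-0.83 0 0 0 0 0 0" --pt "0 0 0 0 0 0 0" --pt "0 0 0 0 0 0 0"

```text
clock: 8.75
position: [528.1, 88.1, 154.7]
orientation: [0.633, 0.774, -0.0, -0.0]
contact_force: [-0.5, -0.1, -0.0]
gripper_width: 0.1
```

```bash
python3 go.py
python3 - <<'E'
from h import *
p,d=grab('side'); cv2.imwrite('pics/s2.png',cv2.resize(p[150:230,255:355,::-1],(750,600),interpolation=cv2.INTER_CUBIC))
E
sed -i 's/^    p,d=grab.*//' m.py; python3 m.py | grep 'side red'
```

```text
t 8.75 TCP ster [-101.3   19.8  154.7] tip z 137.7 F [-0.5 -0.1 -0. ] w 0.1 j [ 0.1  -0.08  1.55  0.    1.67 -0.1 ]
toolaxes in ster [[0.001, 1.0, -0.001], [1.0, -0.001, 0.0], [0.0, -0.001, -1.0]]
lid rows units [-0.66  2.84 -1.51]
rock rows units [4.04 0.01 0.49]
tim rows units [0.01 0.01 0.66]
start rows units [-4.39  0.02  0.65]
side red [366 134   9  13  73] [370.1 140.5] med [863.6 173.8  87.5] mean [865.4 174.3  86.6] zrange [ 69.3 108.2]
```

View pics/s2.png

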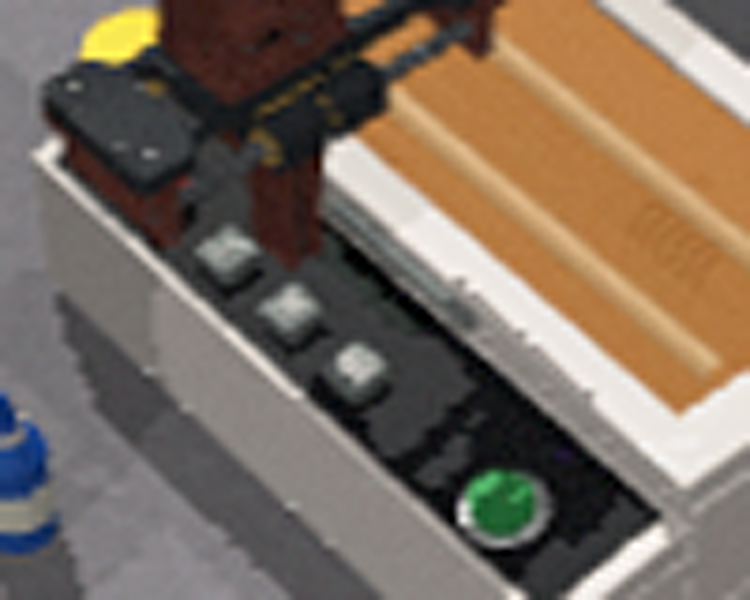

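The gripper hides the rocker here. I'll stand aside over the start key, which is the way I go later anyway, and check both the rocker and the timer key positions.

Emit:
jog_arm --pt "-0.8 0 -0.5 0 0 0 0" --pt "-0.9 0 -0.5 0 0 0 0" --pt "-0.9 0 0 0 0 0 0" --pt "-0.9 0 0 0 0 0 0" --pt "-0.9 0 0 0 0 0 0" --pt "0 0 0 0 0 0 0" --pt "0 0 0 0 0 0 0"

```text
clock: 9.5
position: [554.6, -40.2, 184.8]
orientation: [0.632, 0.775, 0.0, -0.0]
contact_force: [-0.8, 0.4, -0.2]
gripper_width: 0.8
```

Run:
```python
from h import *
O=np.array([631.3,89.0]); a=0.2017; c,q=np.cos(a),np.sin(a); M=np.array([[c,-q,0],[q,c,0],[0,0,1]])
p,d=grab('side'); cv2.imwrite('pics/s3.png',cv2.resize(p[150:230,255:355,::-1],(750,600),interpolation=cv2.INTER_CUBIC))
X=(pts('side',d)-[*O,0])@M
h=cv2.cvtColor(p,cv2.COLOR_RGB2HSV);H,S,V=h[...,0],h[...,1],h[...,2]
m=((H<8)|(H>172))&(S>150)&(V>90)&(abs(X[...,0]+101)<20)&(abs(X[...,1]-122)<30)
r=X[m]
for lo in range(94,150,7):
    s=r[(r[:,1]>=lo)&(r[:,1]<lo+7)]
    if len(s): print(lo,len(s),np.median(s[:,2]).round(1))
m=(V>95)&(S<60)&(abs(X[...,0]+101)<18)&(X[...,1]>-40)&(X[...,1]<85)&(X[...,2]>94)
n,l,st,ce=cv2.connectedComponentsWithStats(m.astype(np.uint8))
for i in range(1,n):
    if st[i,4]>8: print('key',ce[i].round(1),st[i,4],X[l==i].mean(0).round(1))
```

```text
94 4 105.8
101 11 105.7
108 8 105.9
115 11 104.0
122 10 102.4
129 11 100.5
136 9 100.3
143 3 96.2
key [284.6 182.7] 26 [-101.2   62.8  100.2]
key [291.5 191.5] 10 [-107.1   21.4   98.7]
key [300.5 199.6] 11 [-106.8  -21.4   98.2]
```

View pics/s3.png

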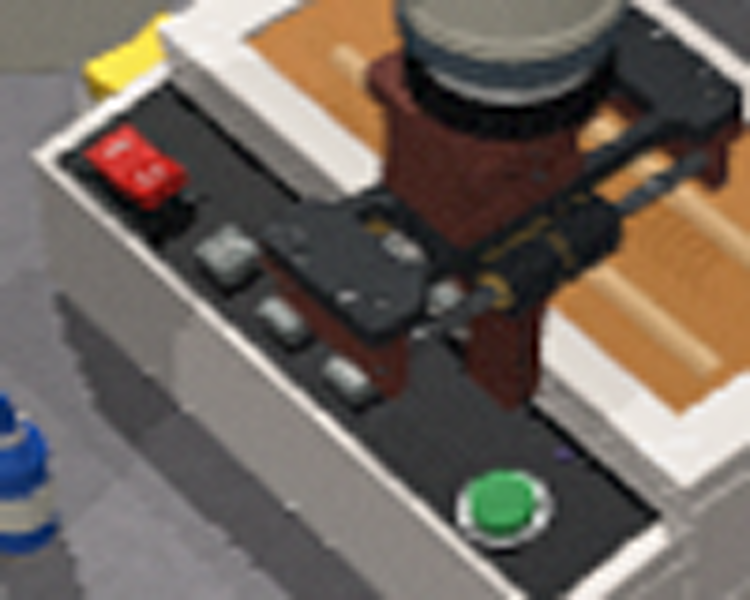

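The rocker is on: its left half sits at about 100 mm and its right half at 106, with the red face now falling to the left. The timer keys are where expected (y = 63, 21, -21). Pressing the middle one.

Emit:
jog_arm --pt "0.87 0 0 0 0 0 0" --pt "0.88 0 0 0 0 0 0" --pt "0.88 0 0 0 0 0 0" --pt "0.88 0 0 0 0 0 0" --pt "0.88 0 0 0 0 0 0" --pt "0 0 0.7 0 0 0 0" --pt "0 0 0.7 0 0 0 0" --pt "0 0 0.6 0 0 0 0" --pt "0 0 0 0 0 0 0" --pt "0 0 0 0 0 0 0"

```text
clock: 10.55
position: [528.0, 89.1, 125.4]
orientation: [0.632, 0.775, -0.0, -0.0]
contact_force: [0.5, -0.3, 0.4]
gripper_width: 0.7
```

```bash
python3 go.py|grep -v axes
```

```text
t 10.55 TCP ster [-101.2   20.8  125.4] tip z 108.4 F [ 0.5 -0.3  0.4] w 0.7 j [ 0.1  -0.08  1.6   0.    1.62 -0.1 ]
lid rows units [-0.7   2.84 -2.49]
rock rows units [ 4.01  0.01 -0.49]
tim rows units [-0.03  0.01 -0.32]
start rows units [-4.43  0.   -0.32]
```

Emit:
jog_arm --pt "0 0 0.15 0 0 0 0" --pt "0 0 0.1 0 0 0 0" --pt "0 0 0.1 0 0 0 0" --pt "0 0 0.1 0 0 0 0" --pt "0 0 0 0 0 0 0" --pt "0 0 0 0 0 0 0"

```text
clock: 11.15
position: [529.2, 88.2, 112.8]
orientation: [0.632, 0.775, 0.001, 0.001]
contact_force: [1.4, 0.9, 4.5]
gripper_width: 0.9
```

Emit:
jog_arm --pt "0 0 0.08 0 0 0 0" --pt "0 0 0 0 0 0 0" --pt "0 0 0 0 0 0 0"

```text
clock: 11.45
position: [529.4, 88.2, 112.3]
orientation: [0.632, 0.775, 0.002, 0.001]
contact_force: [-2.0, 0.6, 13.8]
gripper_width: 0.7
```

The force jumped to 14 N with almost no further motion, so the key is at its stop. Release, then on to the start key.

Emit:
jog_arm --pt "0 0 -0.3 0 0 0 0" --pt "0 0 -0.9 0 0 0 0" --pt "0 0 0 0 0 0 0" --pt "-0.88 0 0 0 0 0 0" --pt "-0.88 0 0 0 0 0 0" --pt "-0.88 0 0 0 0 0 0" --pt "-0.88 0 0 0 0 0 0" --pt "-0.88 0 0 0 0 0 0" --pt "0 0 0.5 0 0 0 0" --pt "0 0 0.15 0 0 0 0" --pt "0 0 0 0 0 0 0" --pt "0 0 0 0 0 0 0"

```text
clock: 12.65
position: [554.3, -40.2, 125.0]
orientation: [0.632, 0.775, -0.0, -0.001]
contact_force: [0.6, -0.1, 0.2]
gripper_width: 0.5
```

```bash
python3 go.py|grep -v axes
```

```text
t 12.65 TCP ster [-101.3 -111.2  125. ] tip z 108.0 F [ 0.6 -0.1  0.2] w 0.5 j [-0.13 -0.02  1.55  0.    1.62 -0.34]
lid rows units [ 3.7   2.85 -2.5 ]
rock rows units [ 8.41  0.02 -0.49]
tim rows units [ 4.37  0.02 -0.33]
start rows units [-0.03  0.01 -0.33]
```

Emit:
jog_arm --pt "0 0 0.13 0 0 0 0" --pt "0 0 0.1 0 0 0 0" --pt "0 0 0.1 0 0 0 0" --pt "0 0 0.1 0 0 0 0" --pt "0 0 0.08 0 0 0 0" --pt "0 0 0 0 0 0 0" --pt "0 0 0 0 0 0 0"

```text
clock: 13.35
position: [555.5, -40.8, 112.6]
orientation: [0.632, 0.775, 0.001, 0.001]
contact_force: [-1.2, 3.3, 9.3]
gripper_width: 0.1
```

The start key is fully down (9 N at its stop). Withdrawing upward for the final check.

Emit:
jog_arm --pt "0 0 -0.4 0 0 0 0" --pt "0 0 -0.9 0 0 0 0" --pt "0 0 -1 0 0 0 0" --pt "0 0 -1 0 0 0 0" --pt "-0.6 0 -1 0 0 0 0" --pt "-1 0 0 0 0 0 0" --pt "-1 0 0 0 0 0 0" --pt "-1 0 0 0 0 0 0" --pt "-1 0 0 0 0 0 0" --pt "0 0 0 0 0 0 0" --pt "0 0 0 0 0 0 0"

```text
clock: 14.45
position: [582.1, -176.8, 238.8]
orientation: [0.633, 0.774, -0.0, -0.001]
contact_force: [-0.8, 0.2, -0.4]
gripper_width: 0.6
```

```bash
python3 go.py|head -1; cp m.py m2.py
python3 - <<'E'
from h import *
p,_=grab('top'); s,_=grab('side')
cv2.imwrite('pics/f.png',np.vstack([cv2.resize(p[60:290,130:530,::-1],(522,300)),cv2.resize(s[100:280,190:503,::-1],(522,300))]))
E
python3 m.py|grep -v SVD
```

```text
t 14.45 TCP ster [-101.5 -250.5  238.8] tip z 221.8 F [-0.8  0.2 -0.4] w 0.6 j [-0.35  0.11  1.21  0.    1.82 -0.55]
top red [241 206  16  11 112] [248.2 211. ] med [508.7 189.8 102.9] mean [508.8 189.  102.2] zrange [ 90.9 109.8]
top green [323 194   8   7  43] [326.4 197. ] med [555.8 -40.4 101.7] mean [555.7 -41.4 101.4] zrange [ 97.7 104.7]
top amber [ 232  130   99   58 3380] [280.8 158.4] med [665.2  95.8 118.9] mean [665.5  95.7 118.8] zrange [114.6 123. ]
side red [266 167  14  11  67] [272.7 171.8] med [507.  189.8 101.8] mean [506.9 188.4 102. ] zrange [ 92.6 109. ]
side green [318 213   8   8  51] [321.5 216.6] med [555.2 -41.6  99.7] mean [554.  -41.8  98.9] zrange [ 93.4 103.7]
side amber [311 154  33  36 446] [327.7 170.7] med [653.3  96.  117.9] mean [649.7  89.5 125.9] zrange [112.6 281.6]
R-G dist 235.16531370211996 yaw 0.20085384128734862
top lid normal [-1.02216811e-03  1.19349642e-04  9.99999470e-01] 0.0010291124116452116
side lid normal [-0.84446906 -0.12192372 -0.52154253] 1.022138488610519
```

View pics/f.png

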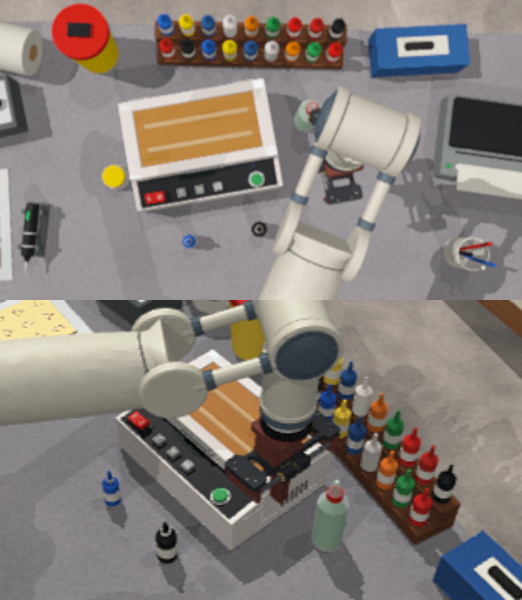

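The lid is shut, the green key is back at its starting height of about 100 mm, and everything on the bench stands where it did. The arm is clear, so I'm handing in.

```bash
python3 -c "
from bench import robot
print(robot.hand_in())"
```

```text
the job is handed in; nothing more can be done
None
```

I shut the lid, switched the mains rocker on, pressed and released the middle timer key, then pressed and released the start key. I handed the job in at about 14.5 s; hand-in reports no verdict.

- **Lid:** shut, tilt about 0.001 rad in the final top view. The final side-view fit gave about 1.0 rad, but the arm was covering most of the window in that picture, so I disregarded it. A clear side view just after closing gave 0.004 rad.
- **Rocker:** on. I pressed it to its stop at 25 N, and the picture afterwards showed the left half at about 100 mm and the right half at about 106 mm.
- **Keys:** the timer key reached its stop (14 N) and the start key went fully down (9 N at 95.6 mm). The green key was back up at about 100 mm at the end. I did not measure the timer keys again after pressing, but they look level in the last picture.
- **Bench:** I saw nothing on the bench displaced, judged by eye only, and the arm stood clear with no contact force. I did not measure the bystanders or the grips inside.

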